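# Shut the lamp hatch and lock its quarter-turn stud

## Robot

A 6-joint arm with a two-finger parallel gripper is mounted at the origin on a cart in front of the work surface, level with it; the furniture and walls round the work are solid. World frame = base frame: x ahead of the robot, y to its left, z up, the work surface at z = 0. Lengths are in m, angles in rad, forces in N, time in s.
With the tool pointing down it reaches from about 0.35 to 0.975 m from the base axis. Payload 4.9 kg.
Tool frame: the origin (TCP) lies at the very end of the fingers, on their centre line; the grasp point (between the pads) lies 19 mm behind it (manip.grasp_offset is the distance from the TCP to the grasp point, in m); z points along the fingers, y is the line along which they close (so a half turn about z gives the same grasp; the last joint's range is limited). The gripper opens to 85 mm and grips with 20 to 120 N. Pads are 22 mm wide; open, the fingers measure 114 mm over their backs; the gripper's body (76 mm by 85 mm) begins 54 mm behind the grasp point. The pads swing forward as they close: fully open they stand 13 mm farther back than shut.
Start: joints at [-1.331, 0.053, 1.613, -0, 1.476, -0.119], TCP at [0.219, -0.585, 0.231] pointing down, gripper open.
Joint ranges: [-3.01, 3.01], [-1.01, 2.22], [0.06, 2.58], [-1.02, 4.17], [0.09, 2.62], [-3.14, 3.14]. Speed limits (rad/s): [2.57, 2.57, 3.14, 3.14, 3.14, 3.14].

## Interface

Orientations are given as a unit quaternion [w, x, y, z].
In Python, from plant import manip, eyes, job_done, models gives the robot as it stands.
- The arm moves only by the tool servo_tool, never from a script. Its argument "motion" is one flat list of numbers, 5 for each row, row after row: the opening, from -1 (shut) to 1 (fully open), then the shift along the tool's x, y, z normalised to -1 to 1, where 1 is 120 mm, then the turn about the tool's z normalised to -1 to 1, where 1 is 45 degrees. A call has 1 to 5 rows; each row is the pose to reach, as a shift and turn from the pose commanded when the call began, along the tool's axes at that moment; what a row does not reach only later rows make up. A row lasts 1/8 s, in which the tool goes at most 62.5 mm and 10.7 degrees, less where a joint would pass 70% of its speed; a pose out of reach is approached as far as the arm can. A call with a number of a shift or a turn outside -1 to 1 is refused whole. A call with a gripper value outside its range is refused whole. The fingers move at their own pace and stop on an object; the grip force is fixed at half the most. Time passes only in rows, so rows that repeat a pose let the fingers close. It gives the time, the measured TCP pose, the force, the opening and the grip force at its end, in the units of the state.
- manip.state(): the state, without advancing time (a new reading comes with each control period).
- eyes.grab_frame(name): name is "scene" or "top" or "wrist"; returns (picture, depth): 384x512x3 uint8, red, green, blue; 384x512 float32, m along the optical axis (not along the pixel's ray), 0 where there is no reading.
- eyes.camera_params(name): a dict with "fov_y" (degrees; the focal length in pixels is half the picture's height over the tangent of half this angle, whatever the lens; pixels are square), "cx", "cy" (the principal point, pixels), "pose" (4x4, takes a point from camera to world coordinates); the wrist camera has in their place "T_tool_cam" (4x4, takes a point from camera to tool coordinates, whose origin is the TCP and whose axes are the flange's). Camera axes: x right, y up, looking along -z (the intrinsics and any distortion apply to the point x, -y, -z); pixel columns grow to the right and rows downward; lengths in m; the calibration is good to about 2 mm. A picture is of the moment at which its call begins: read the wrist's pose just before it. camera_params takes no time and is no camera call.
- job_done(): hands the job in; it is judged then, once.
Trained networks look in the newest picture that a camera, given by its name, has taken for a name from the list of things; names that differ only in an ending like _2 or _b are one class to them, and where a whole thing is asked for, a point or a joint stands for the part that bears it (a point fixed in the world has none). Each returns a list of dicts, best first, with "p" (0 to 1); they miss things now and then, are a little off and sometimes report something else, mostly with a low value. They report only what shows in the picture. A call takes as long as a camera call.
- models.regions_of(camera, label): "mask" (384x512 bool, what is visible of it) and "pixel" ([column, row] in pixels, amid what is visible of it).
The state is a dict: "time": time; "joint_pos": joint angles; "joint_vel": joint speeds; "joint_efforts": joint torques, N m; "tool_pos": TCP position; "tool_rot": TCP orientation; "contact_force": force on the tool from outside, world axes, zero at the start; "ft_torque": the same for the moment, N m; "gripper_width": opening from 0.0 (shut) to 1.0 (fully open); "grasp_force": force on a finger pad.
Only numpy, scipy, OpenCV 4.12 (cv2) and the standard library are available. Lean on these libraries where they do the work, as an engineer would, in place of code of your own. Each camera call takes 0.05 s, during which the arm holds its last target. There are 200 camera calls.

## Task

Swing the light source's open hatch fully shut and lock it with its quarter-turn stud: press the stud gently and turn it clockwise until its cross-pin finds the hidden slot, push it all the way in, then turn it a further quarter turn clockwise and let it spring back into its locked rest. Never force it down while the pin is not over the slot nor wrench it past its stop, and leave the things standing around where they are.

Things in the scene. Friction and masses are not known exactly. Their poses are not given: they have to be found in the camera images.
- unit: Low grey metal light source, 200 (x) x 180 (y) x 75 mm high, fixed on the worktop; origin at the centre of its underside, x axis points to the side with the hatch hinge, -x to the front with dial and light port, z up.
- hatch (a joint): Angle of the aluminium hatch on the unit's top, rad: 0 = shut, grows as its front edge swings up. A stiff hinge keeps it at any angle; 1 to 5 N at the stud's radius moves it. It is 174 (unit x) x 172 (unit y) x 5 mm; its outer face lies 3 mm outward of the hinge line, 81 mm above the worktop when shut.
- hatch_hinge (a point): Middle of the hinge line, which runs along unit y, 75 mm behind the unit's centre and 78 mm above the worktop. The axes are those of the hatch: at 0 equal to the unit's, and turned with the hatch about y.
- hatch_edge (a point): Middle of the hatch's free front edge, on its outer face; 175 mm from the hinge line.
- stud_head (a point): Captive steel quarter-turn stud, on the hatch's middle line, 140 mm from the hinge line. The point: centre of the top of its round flange (42 mm wide, 4 mm thick), on the stud's axis, 18.5 mm out from the hatch face when the stud is out. On the flange stands a straight wing to grip: 9 mm thick, 36 long, 17 high. z: out along the stud; y: along the wing.
- stud_push (a joint): How far the stud is pushed in, m: 0 = out (spring: 4 N, plus 0.45 N per mm). With the hatch shut the pin meets the slot plate at 0.0005; only in line with the slot it goes on, to a floor at 0.014; from 0.0105 it is under the plate and free to turn. Released a quarter turn on, it springs back to 0.0085 into the locking groove; released between, it stays at 0.0105; released unturned, it comes out.
- stud_turn (a joint): Turn of the stud, rad, growing clockwise seen from above; 0 = wing along unit y; -0.8 to -0.6 at the start. The slot lies between -0.45 and 0.45, not measured; the pin drops in only within about 0.09 of it. Locked is 1.57 past the slot, with 0.15 play, then a hard stop. From 0.4 past the slot the stud stays in if let go (also while searching, to grip anew). Pushed in, anticlockwise is blocked.
- socket: Receptacle on a pillar inside the unit under the stud, with the slotted steel plate for the pin; origin on the stud's axis, level with the unit's underside. It takes at most 25 N from the pin: 6 to 10 N on the stud is right for searching, and 10 to 14 N pushes it fully in.
- dropper: Loose brown dropper bottle, 29 x 30 x 93 mm, standing beside the unit; origin at the centre of its underside. Bystander.
- beaker: Loose clear beaker, 60 mm wide, 62 mm high, standing beside the unit; origin at the centre of its underside. Bystander.
- jar_small: Loose small screw-cap bottle, 47 mm wide, 102 mm high, standing beside the unit; origin at the centre of its underside. Bystander.
- stud_pin (a point): Centre of the stud's flat cross-pin below the hatch, 31.5 mm under stud_head: 5 x 5 mm, 27 mm long, parallel to the wing. With the hatch shut it lies hidden just above the slot plate.

How it is judged:
On the way, in this order (a step that is already met when the one before it is completed fails the run):
1. the hatch is shut, with the stud still out (value of joint hatch below 0.04 rad and value of joint stud_push below 0.005 m), for 0.1 s.
2. the stud is pushed through the slot to the free depth, not yet turned on (value of joint stud_push above 0.0103 m and value of joint stud_turn below 0.7 rad and value of joint hatch below 0.04 rad), for 0.05 s.
At the end, for the whole second after the job is handed in: The hatch is shut (within 0.03 rad), the stud is turned a quarter turn past the slot (joint above 0.85 rad) and rests sprung back in its locking groove (pushed in between 7 and 9.8 mm) (value of joint hatch below 0.03 rad and value of joint stud_turn above 0.85 rad and value of joint stud_push between 0.007 and 0.0098 m and velocity of joint stud_turn below 0.05 rad/s); the robot touches nothing.
It fails at once if the pin loads its receptacle with more than 25 N (forced down beside the slot or against the floor, or wrenched against the stop) (contact force between socket and anything else above 25 N).
It fails at once if a bystander is moved by more than 3 cm (distance of any of dropper, beaker, jar_small from where it was at the start of the episode above 0.03 m).
It also fails if it takes over 72 s, if anything falls off the work surface, if the arm or the gripper's body presses on something with over 40 N, if the wrist force passes 120 N, or if a joint passes its speed limit or range.

## Working session

There is one attempt and no reset: what is moved stays moved. The work goes in short steps, Python scripts to look and compute and a tool call to move; the robot and the scene stay as the last step left them, time stands still between calls to the robot, and variables do not carry over. Pictures are saved under pics/ and viewed, at most 10 in all, crops included, and the job is handed in when it is done.

Besides the shell and the picture viewer there is one more tool, called after "Call:" in YAML: its name, and indented under it one key for each argument. servo_tool: Moves the arm, as the interface text tells. Its arguments: {"type":"object","properties":{"motion":{"type":"array","items":{"type":"number","minimum":-1,"maximum":1}}},"required":["motion"]}

```bash
mkdir -p pics; ls; cat > h.py <<'E'
import numpy as np, cv2
from plant import manip, eyes, job_done, models
from scipy.spatial.transform import Rotation as R
def cam(name):
    s=manip.state(); img,d=eyes.grab_frame(name); p=eyes.camera_params(name)
    if 'pose' in p: T=np.array(p['pose'])
    else:
        W=np.eye(4); q=s['tool_rot']; W[:3,:3]=R.from_quat([q[1],q[2],q[3],q[0]]).as_matrix(); W[:3,3]=s['tool_pos']
        T=W@np.array(p['T_tool_cam'])
    return img,d,p,T
def cloud(d,p,T):
    h,w=d.shape; f=h/2/np.tan(np.radians(p['fov_y'])/2)
    v,u=np.mgrid[:h,:w]
    P=np.stack([(u-p['cx'])/f*d,-(v-p['cy'])/f*d,-d],-1)
    return P@T[:3,:3].T+T[:3,3]
def save(n,img): cv2.imwrite('pics/'+n,img[:,:,::-1])
E
python3 - <<'E'
from h import *
print(manip.state())
for c in ['scene','top']:
    img,d,p,T=cam(c); save(c+'0.png',img); P=cloud(d,p,T); np.save(c+'P.npy',P)
    print(c,{k:v for k,v in p.items() if k!='pose'},T[:3,3].round(3))
    for l in ['unit','hatch','stud_head','dropper','beaker','jar_small']:
        for r in models.regions_of(c,l)[:2]:
            m=r['mask']&(d>0); q=P[m]
            print(l,round(r['p'],2),r['pixel'],m.sum(),np.median(q,0).round(3),np.percentile(q,2,0).round(3),np.percentile(q,98,0).round(3))
            np.save(f'{c}_{l}.npy',r['mask']) if r['p']>.5 else 0
a=np.hstack([cv2.imread('pics/scene0.png'),cv2.imread('pics/top0.png')]);cv2.imwrite('pics/both.png',cv2.resize(a,(800,300)))
E
```

```text
pics
{'time': 0.0, 'joint_pos': array([-1.33098551e+00,  5.33170450e-02,  1.61431687e+00, -1.96398035e-05,
        1.47597516e+00, -1.19000252e-01]), 'joint_vel': array([-0.0004994 , -0.00025448,  0.00079289,  0.00055936, -0.00026065,
       -0.00018077]), 'joint_efforts': array([ 1.37033072e-03, -3.93681979e+01, -3.70174384e+01, -1.79949925e-04,
        7.06215680e-03,  1.55248733e-05]), 'tool_pos': array([ 0.21932105, -0.58458596,  0.23007403]), 'tool_rot': array([-1.00578474e-03,  9.83949278e-01,  1.78445515e-01, -7.06214212e-05]), 'contact_force': array([ 0.0181297 , -0.17398005,  0.28395237]), 'ft_torque': array([-0.02878643, -0.02087822, -0.00096117]), 'grasp_force': 0.0, 'gripper_width': 1.0017861787222873}
scene {'fov_y': 43.00175685422978, 'cx': 258.62122760356357, 'cy': 192.80681302762682} [-0.146  0.676  0.828]
unit 0.69 [264.6, 224.3] 6096 [0.533 0.077 0.048] [ 0.438 -0.033  0.008] [0.661 0.169 0.169]
hatch 0.73 [338.8, 209.9] 608 [ 0.471 -0.115  0.039] [ 0.446 -0.152  0.006] [ 0.503 -0.094  0.063]
hatch 0.59 [264.9, 193.3] 1111 [0.522 0.078 0.146] [ 0.468 -0.024  0.084] 
[... 482 characters left out ...]
] [0.661 0.169 0.169]
top {'fov_y': 46.93207073051212, 'cx': 255.7137257898054, 'cy': 192.15731720495583} [0.499 0.037 1.271]
unit 0.89 [244.4, 217.3] 4999 [0.548 0.061 0.114] [ 0.449 -0.033  0.008] [0.653 0.151 0.173]
hatch 0.74 [243.5, 221.3] 3732 [0.548 0.061 0.127] [ 0.474 -0.025  0.083] [0.628 0.146 0.175]
stud_head 0.46 [240.9, 226.6] 194 [0.518 0.07  0.173] [0.501 0.051 0.156] [0.534 0.088 0.187]
dropper 0.48 [185.6, 187.9] 99 [0.635 0.22  0.051] [0.625 0.211 0.008] [0.651 0.235 0.096]
beaker 0.82 [310.4, 243.9] 391 [ 0.474 -0.131  0.004] [ 0.448 -0.153 -0.002] [ 0.5   -0.098  0.064]
jar_small 0.57 [314.2, 208.1] 275 [ 0.573 -0.129  0.073] [ 0.555 -0.154 -0.   ] [ 0.597 -0.112  0.106]
```

View pics/both.png

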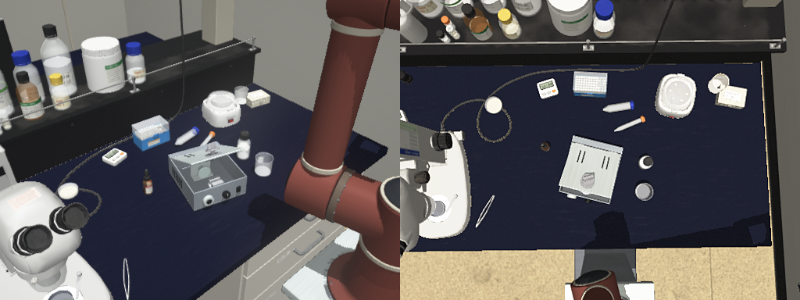

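```bash
python3 - <<'E'
from h import *
P=np.load('topP.npy'); m=np.load('top_hatch.npy')
q=P[m&np.isfinite(P).all(-1)]; q=q[(q[:,2]>.07)]
best=0; rng=np.random.default_rng(0)
for _ in range(400):
    a=q[rng.choice(len(q),3,0)]; n=np.cross(a[1]-a[0],a[2]-a[0]); n/=np.linalg.norm(n)+1e-9
    i=abs((q-a[0])@n)<.002
    if i.sum()>best: best=i.sum(); I=i
c=q[I].mean(0); n=np.linalg.svd(q[I]-c,full_matrices=False)[2][2]; n*=np.sign(n[2])
th=np.arccos(n[2]); print('inl',I.mean(),'n',n,'angle',th,'yaw from n',np.arctan2(n[1],n[0]))
rect=cv2.minAreaRect
# in-plane coordinates
ux=np.array([n[0],n[1],0]);ux/=np.linalg.norm(ux); uy=np.array([-ux[1],ux[0],0]); hx=np.cross(uy,n)
L=np.stack([(q[I]-c)@hx,(q[I]-c)@uy],1).astype(np.float32)
r=cv2.minAreaRect(L); print('rect',r)
print('pct',np.percentile(L,[1,99],0))
# unit yaw from top mask outline
mu=np.load('top_unit.npy'); pu=P[mu]; print('unit rect',cv2.minAreaRect(pu[(pu[:,2]>.05)][:,:2].astype(np.float32)))
# hinge: plane at outer face; hinge point = face rear edge(-1mm)
hp=c+np.mean(np.percentile(L[:,1],[1,99]))*uy
t=(0.078+.003*n[2]-hp[2])/hx[2]; H=hp+t*hx-.003*n; print('hinge',H,'edge pred',H-.175*hx+.003*n,'stud pred',H-.14*hx+.0215*n, 'front face pct', hp+np.percentile(L[:,0],1)*hx)
s=P[np.load('top_hatch.npy')]; dist=(s-c)@n
k=(dist>.012)&(dist<.06); S=s[k]; 
l=np.stack([(S-H)@hx,(S-H)@uy],1); dd=dist[k]
print(len(S),np.median(l,0)); 
for lo,hi in [(.012,.022),(.024,.04)]:
    j=(dd>lo)&(dd<hi); print(lo,j.sum(),l[j].mean(0),cv2.minAreaRect(l[j].astype(np.float32)) if j.sum()>3 else 0, np.percentile(dd[j],[5,95]) if j.any() else 0)
for c_ in ['scene','top']:
    im=cv2.imread(f'pics/{c_}0.png'); im=im[150:270,180:340] if c_=='top' else im[160:280,190:350]; cv2.imwrite(f'pics/c_{c_}.png',cv2.resize(im,(400,300),interpolation=2))
cv2.imwrite('pics/crop.png',np.hstack([cv2.imread('pics/c_scene.png'),cv2.imread('pics/c_top.png')]))
E
```

```text
inl 0.6753940689286668 n [ 0.4841705  -0.12539979  0.865941  ] angle 0.5237675514450285 yaw from n -0.2534304307288742
rect ((0.0032296106219291687, -0.0015458986163139343), (0.17124322056770325, 0.17705878615379333), 89.6562728881836)
pct [[-0.08281764 -0.08439324]
 [ 0.08735717  0.08259952]]
unit rect ((0.5475033521652222, 0.060274310410022736), (0.1792326271533966, 0.21189826726913452), 75.36443328857422)
hinge [0.62479029 0.04103819 0.078     ] edge pred [0.4795436  0.07865697 0.1681234 ] stud pred [0.5178406  0.06873808 0.16663819] front face pct [0.48118553 0.07823172 0.16714377]
201 [-0.14455204 -0.00072489]
0.012 123 [-0.14417364 -0.00070201] ((-0.14133895933628082, 0.0014873072504997253), (0.041018083691596985, 0.03798234462738037), 44.85740280151367) [0.01551    0.02111627]
0.024 71 [-0.14204756 -0.00063631] ((-0.1460556983947754, -0.00401509553194046), (0.0233853068202734, 0.03533349186182022), 36.21886444091797) [0.02566237 0.03766401]
```

View pics/crop.png

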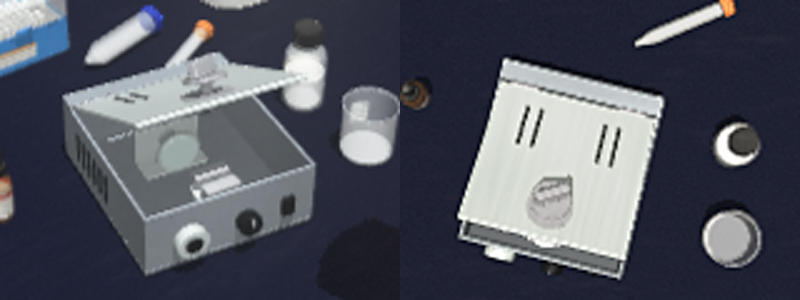

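```bash
cat >> h.py <<'E'
def delta(pos,yaw=None,quiet=0):
    s=manip.state(); q=s['tool_rot']; M=R.from_quat([q[1],q[2],q[3],q[0]]).as_matrix()
    d=M.T@(np.array(pos)-s['tool_pos'])/.12
    y=np.degrees(np.arctan2(M[1,0],M[0,0]))
    print('pos',s['tool_pos'].round(4),'yaw',y.round(2),'q',s['joint_pos'].round(2),'shift',d.round(3),'turn',None if yaw is None else round((y-yaw)/45,3),'F',s['contact_force'].round(1),'t',s['time'],'w',s['gripper_width'])
E
python3 -c "
from h import *
delta([.477,.028,.20],20)"
```

```text
pos [ 0.2195 -0.5852  0.2313] yaw 20.56 q [-1.33  0.05  1.61 -0.    1.48 -0.12] shift [ 3.804 -4.031  0.261] turn 0.012 F [-0.2 -0.1  0.2] t 0.7 w 0.9992466934333039
```

Call:
servo_tool:
  motion: [-1,0.47,-0.5,0,0,-1,0.95,-1,0,0,-1,0.95,-1,0,0,-1,0.95,-1,0,0]

```text
time: 1.2
tool_pos: [0.285, -0.431, 0.2315]
tool_rot: [0.0, 0.984, 0.18, 0.0]
contact_force: [-0.3, -1.0, 0.7]
gripper_width: 0.142
grasp_force: 0.0
```

Call:
servo_tool:
  motion: [-1,0.47,-0.5,0,0,-1,0.95,-1,0,0,-1,0.95,-1,0,0,-1,0.95,-1,0,0]

```text
time: 1.7
tool_pos: [0.3494, -0.2795, 0.2317]
tool_rot: [0.0, 0.984, 0.18, 0.0]
contact_force: [-0.0, -0.6, -0.2]
gripper_width: 0.004
grasp_force: 0.0
```

Call:
servo_tool:
  motion: [-1,0.47,-0.5,0,0,-1,0.95,-1,0,0,-1,0.95,-1,0,0,-1,0.95,-1,0,0]

```text
time: 2.2
tool_pos: [0.4141, -0.1277, 0.2315]
tool_rot: [0.0, 0.984, 0.18, 0.0]
contact_force: [0.5, -0.7, 0.1]
gripper_width: 0.005
grasp_force: 0.0
```

```bash
python3 -c "
from h import *
delta([.477,.028,.20],20)"
```

```text
pos [ 0.4141 -0.1277  0.2315] yaw 20.72 q [-0.47 -0.44  2.04 -0.    1.54  0.74] shift [ 0.949 -1.028  0.262] turn 0.016 F [ 0.5 -0.7  0.1] t 2.2 w 0.004947345758870726
```

Call:
servo_tool:
  motion: [-1,0.47,-0.5,0,0,-1,0.95,-1,0,0,-1,0.95,-1,0.25,0,-1,0.95,-1,0.25,0]

```text
time: 2.7
tool_pos: [0.4774, 0.0243, 0.1985]
tool_rot: [-0.0, 0.984, 0.179, -0.003]
contact_force: [-0.0, -0.4, 0.2]
gripper_width: -0.001
grasp_force: 0.0
```

Call:
servo_tool:
  motion: [-1,0,0,0.2,0,-1,0,0,0.3,0,-1,0,0,0.4,0,-1,0,0,0.5,0,-1,0,0,0.5,0]

```text
time: 3.32
tool_pos: [0.4773, 0.0241, 0.1403]
tool_rot: [-0.0, 0.984, 0.178, -0.001]
contact_force: [0.3, -0.4, -0.1]
gripper_width: 0.001
grasp_force: 0.0
```

Call:
servo_tool:
  motion: [-1,0,0,0.08,0,-1,0,0,0.16,0,-1,0,0,0.24,0,-1,0,0,0.32,0,-1,0,0,0.32,0]

```text
time: 3.95
tool_pos: [0.4771, 0.0245, 0.1015]
tool_rot: [-0.0, 0.984, 0.178, -0.001]
contact_force: [-0.5, -0.2, -0.5]
gripper_width: 0.003
grasp_force: 0.0
```

```bash
python3 - <<'E'
from h import *
img,d,p,T=cam('scene'); save('s1.png',cv2.resize(img[100:300,150:400],(800,640))[:600])
img,d,p,T=cam('top'); delta([.477,.028,.083])
E
```

```text
pos [0.4778 0.0244 0.1027] yaw 20.56 q [-0.1  -0.19  2.07 -0.    1.27  1.11] shift [ 0.004 -0.031  0.164] turn None F [-0.  -0.   0.5] t 4.05 w -0.0026025763374750107
```

View pics/s1.png

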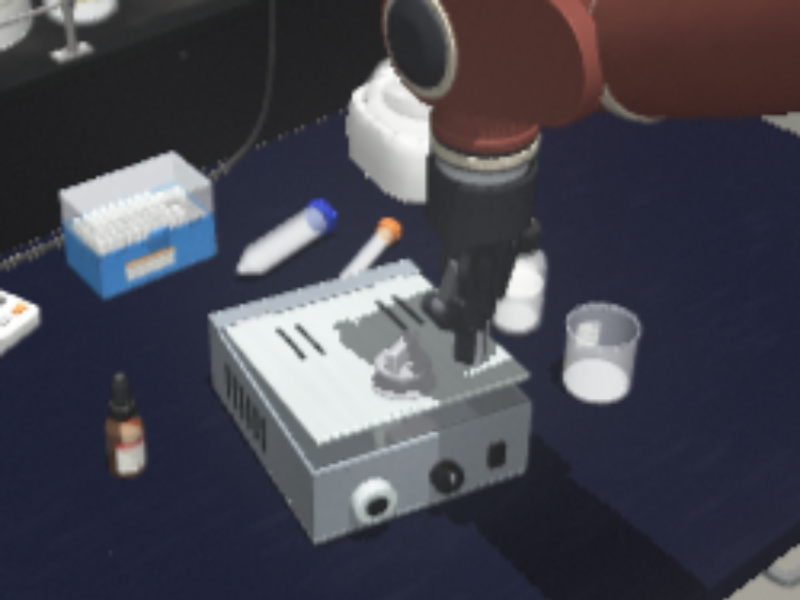

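The picture shows the hatch following the closed fingers (at ~470,340) and still slightly open at its front edge, so I keep pressing.

Call:
servo_tool:
  motion: [-1,0,0,0.04,0,-1,0,0,0.08,0,-1,0,0,0.11,0,-1,0,0,0.13,0,-1,0,0,0.13,0]

```text
time: 4.68
tool_pos: [0.4778, 0.0243, 0.087]
tool_rot: [0.0, 0.984, 0.178, -0.0]
contact_force: [0.2, 0.5, -0.9]
gripper_width: 0.001
grasp_force: 0.0
```

Call:
servo_tool:
  motion: [-1,0,0,0.015,0,-1,0,0,0.025,0,-1,0,0,0.035,0,-1,0,0,0.035,0]

```text
time: 5.18
tool_pos: [0.4779, 0.0244, 0.083]
tool_rot: [0.0, 0.984, 0.178, 0.0]
contact_force: [-0.1, 0.7, -0.2]
gripper_width: -0.001
grasp_force: 0.0
```

Call:
servo_tool:
  motion: [-1,0,0,0.01,0,-1,0,0,0.015,0,-1,0,0,0.015,0]

```text
time: 5.55
tool_pos: [0.4779, 0.0244, 0.0812]
tool_rot: [0.0, 0.984, 0.178, 0.0]
contact_force: [0.0, -0.5, 0.1]
gripper_width: -0.003
grasp_force: 0.1
```

Call:
servo_tool:
  motion: [-1,0,0,0.01,0,-1,0,0,0.015,0,-1,0,0,0.015,0]

```text
time: 5.92
tool_pos: [0.478, 0.0244, 0.0809]
tool_rot: [-0.0, 0.984, 0.179, -0.0]
contact_force: [-5.2, 0.3, 8.8]
gripper_width: -0.002
grasp_force: 4.7
```

Call:
servo_tool:
  motion: [-1,0,0,-0.3,0,1,0,0,-0.7,-0.2,1,0,0,-0.95,-0.4,1,0.1,-0.2,-0.95,-0.65,1,0.24,-0.37,-0.95,-0.9]

```text
time: 6.55
tool_pos: [0.4896, 0.0766, 0.1942]
tool_rot: [0.0, 0.864, 0.503, 0.001]
contact_force: [-0.5, 0.3, 1.0]
gripper_width: 0.844
grasp_force: 0.0
```

Call:
servo_tool:
  motion: [1,0,0,0,-0.24,1,0,0,0,-0.48,1,0,0,0,-0.72,1,0,0,0,-0.96,1,0,0,0,-1]

```text
time: 7.18
tool_pos: [0.4892, 0.0761, 0.1933]
tool_rot: [-0.0, 0.609, 0.794, -0.0]
contact_force: [-0.0, -0.3, -0.5]
gripper_width: 0.999
grasp_force: 0.0
```

```bash
python3 - <<'E'
from h import *
delta([.4893,.0761,.2],115.6)
H=np.array([0.62479,0.04104,.078]); 
for c in ['wrist','top']:
    img,d,p,T=cam(c); save(c+'2.png',img); P=cloud(d,p,T); np.save(c+'P2.npy',P)
    g=(d>0)
    S=P[g&(np.hypot(P[...,0]-.4893,P[...,1]-.0761)<.035)&(P[...,2]<.14)]
    f=S[(S[:,2]>.094)&(S[:,2]<.104)]; w=S[(S[:,2]>.107)&(S[:,2]<.124)]
    for n,a in [('flange',f),('wing',w)]:
        if len(a)>5:
            r=cv2.minAreaRect(a[:,:2].astype(np.float32)); u=np.linalg.svd(a[:,:2]-a[:,:2].mean(0),full_matrices=False)[2][0]
            (cx,cy),rad=cv2.minEnclosingCircle(a[:,:2].astype(np.float32))
            print(c,n,len(a),a.mean(0).round(4),r,'ang',np.degrees(np.arctan2(u[1],u[0]))%180,'circ',cx,cy,rad,np.percentile(a[:,2],[5,95]))
    q=P[g&(abs(P[...,2]-.081)<.008)&(np.hypot(P[...,0]-.54,P[...,1]-.065)<.15)]
    A=np.c_[q[:,:2],np.ones(len(q))]; s=np.linalg.lstsq(A,q[:,2],rcond=None)[0]; print(c,'plane',len(q),s, s@[.4893,.0761,1])
E
```

```text
pos [0.4892 0.0761 0.1933] yaw 105.03 q [ 0.   -0.24  1.95  0.    1.43 -0.26] shift [-0.     0.001 -0.056] turn -0.235 F [-0.  -0.3 -0.5] t 7.175 w 0.9986668781112353
wrist flange 1770 [0.4903 0.0788 0.0992] ((0.4903886318206787, 0.07784491777420044), (0.04139093682169914, 0.04037291929125786), 20.406841278076172) ang 20.673233162062903 circ 0.4906080365180969 0.07720872014760971 0.021092580631375313 [0.09804692 0.10033035]
wrist wing 665 [0.4901 0.0788 0.1152] ((0.49053436517715454, 0.07749933004379272), (0.009003237821161747, 0.03575494512915611), 20.736406326293945) ang 110.54557937287282 circ 0.4892968535423279 0.07703082263469696 0.01798204518854618 [0.11293795 0.11668707]
wrist plane 43898 [-0.00566949 -0.00397703  0.08383645] 0.08075971573760163
top plane 2745 [-0.00511859  0.00201178  0.08345136] 0.08109993075234659
```

View pics/wrist2.png

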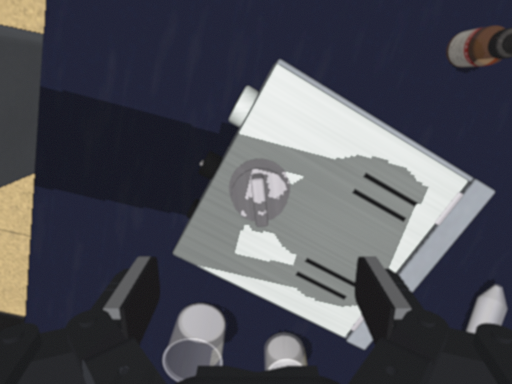

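Picture: stud at about (258,192), its wing clear of the fingers' line; hatch lies flat. The wing measures 110.6° yaw, centre (0.4903, 0.0775).

Call:
servo_tool:
  motion: [1,0.009,0.012,0.2,-0.125,1,0.009,0.012,0.5,-0.125,1,0.009,0.012,0.7,-0.125,1,0.009,0.012,0.76,-0.125,1,0.009,0.012,0.76,-0.125]

```text
time: 7.9
tool_pos: [0.4904, 0.0775, 0.1024]
tool_rot: [-0.0, 0.569, 0.822, -0.0]
contact_force: [0.0, -0.0, 0.1]
gripper_width: 1.005
grasp_force: 0.0
```

Call:
servo_tool:
  motion: [-1,0,0,0,0,-1,0,0,0,0,-1,0,0,0,0,-1,0,0,0,0,-1,0,0,0,0]

```text
time: 8.52
tool_pos: [0.4905, 0.0775, 0.1027]
tool_rot: [0.0, 0.569, 0.823, 0.0]
contact_force: [-0.7, 0.5, 2.2]
gripper_width: 0.084
grasp_force: 63.4
```

```bash
python3 -c "
from h import *
delta([.4903,.0775,.101],110.6)"
```

```text
pos [0.4905 0.0775 0.1027] yaw 110.67 q [ 0.01 -0.14  2.02 -0.    1.26 -0.35] shift [ 0.001 -0.001  0.014] turn 0.002 F [-0.7  0.5  2.2] t 8.525 w 0.08430967981412908
```

Call:
servo_tool:
  motion: [-1,0,0,0.004,0,-1,0,0,0.004,0]

```text
time: 8.78
tool_pos: [0.4905, 0.0775, 0.1022]
tool_rot: [0.0, 0.569, 0.823, 0.0]
contact_force: [-1.4, 0.2, 3.9]
gripper_width: 0.082
grasp_force: 63.7
```

Call:
servo_tool:
  motion: [-1,0,0,0.004,0,-1,0,0,0.004,0]

```text
time: 9.02
tool_pos: [0.4906, 0.0775, 0.1022]
tool_rot: [0.0, 0.569, 0.823, 0.0]
contact_force: [-2.2, -0.6, 6.3]
gripper_width: 0.082
grasp_force: 64.1
```

Call:
servo_tool:
  motion: [-1,0,0,0.003,0,-1,0,0,0.003,0.04,-1,0,0,0.003,0.08,-1,0,0,0.003,0.1,-1,0,0,0.003,0.1]

```text
time: 9.65
tool_pos: [0.4907, 0.0775, 0.1021]
tool_rot: [0.0, 0.601, 0.8, 0.0]
contact_force: [-3.8, -0.2, 8.1]
gripper_width: 0.079
grasp_force: 64.2
```

Call:
servo_tool:
  motion: [-1,0,0,0,0.03,-1,0,0,0,0.06,-1,0,0,0,0.09,-1,0,0,0,0.1,-1,0,0,0,0.1]

```text
time: 10.28
tool_pos: [0.4908, 0.0776, 0.1022]
tool_rot: [0.0, 0.632, 0.775, 0.0]
contact_force: [-3.5, 0.1, 8.2]
gripper_width: 0.085
grasp_force: 64.2
```

Call:
servo_tool:
  motion: [-1,0,0,0,0.03,-1,0,0,0,0.06,-1,0,0,0,0.09,-1,0,0,0,0.1,-1,0,0,0,0.1]

```text
time: 10.9
tool_pos: [0.4909, 0.0776, 0.1022]
tool_rot: [0.0, 0.661, 0.75, 0.0]
contact_force: [-3.8, 0.4, 8.3]
gripper_width: 0.084
grasp_force: 64.1
```

Call:
servo_tool:
  motion: [-1,0,0,0,0.03,-1,0,0,0,0.06,-1,0,0,0,0.09,-1,0,0,0,0.1,-1,0,0,0,0.1]

```text
time: 11.52
tool_pos: [0.491, 0.0776, 0.1021]
tool_rot: [0.0, 0.69, 0.723, 0.001]
contact_force: [-2.9, 0.3, 7.0]
gripper_width: 0.081
grasp_force: 64.1
```

Call:
servo_tool:
  motion: [-1,0,0,0.001,0.03,-1,0,0,0.001,0.06,-1,0,0,0.001,0.09,-1,0,0,0.001,0.1,-1,0,0,0.001,0.1]

```text
time: 12.15
tool_pos: [0.4911, 0.0776, 0.102]
tool_rot: [0.001, 0.718, 0.696, 0.001]
contact_force: [-1.6, 0.8, 6.6]
gripper_width: 0.08
grasp_force: 64.0
```

Call:
servo_tool:
  motion: [-1,0,0,0,0.03,-1,0,0,0,0.06,-1,0,0,0,0.09,-1,0,0,0,0.1,-1,0,0,0,0.1]

```text
time: 12.78
tool_pos: [0.4911, 0.0775, 0.1014]
tool_rot: [0.001, 0.745, 0.667, 0.001]
contact_force: [1.1, -0.3, 4.2]
gripper_width: 0.084
grasp_force: 63.7
```

Call:
servo_tool:
  motion: [-1,0,0,0.005,0,-1,0,0,0.01,0,-1,0,0,0.01,0]

```text
time: 13.15
tool_pos: [0.4911, 0.0775, 0.1002]
tool_rot: [0.001, 0.745, 0.667, 0.001]
contact_force: [1.2, 0.4, 5.1]
gripper_width: 0.086
grasp_force: 63.8
```

```bash
python3 -c "
from h import *
delta([.4903,.0775,.0907],75.5);print(manip.state()['ft_torque'])"
```

```text
pos [0.4911 0.0775 0.1002] yaw 83.67 q [ 0.01 -0.14  2.03  0.    1.25  0.12] shift [-0.001 -0.007  0.079] turn 0.182 F [1.2 0.4 5.1] t 13.15 w 0.08592944443631033
[ 0.14313874 -0.28968118 -0.01545189]
```

Call:
servo_tool:
  motion: [-1,0,0,0.01,0,-1,0,0,0.02,0,-1,0,0,0.03,0,-1,0,0,0.04,0,-1,0,0,0.04,0]

```text
time: 13.78
tool_pos: [0.4912, 0.0776, 0.0959]
tool_rot: [0.001, 0.745, 0.667, 0.001]
contact_force: [0.4, 0.9, 8.0]
gripper_width: 0.086
grasp_force: 64.2
```

Call:
servo_tool:
  motion: [-1,0,0,0.01,0,-1,0,0,0.02,0,-1,0,0,0.03,0,-1,0,0,0.035,0,-1,0,0,0.035,0]

```text
time: 14.4
tool_pos: [0.4912, 0.0776, 0.0921]
tool_rot: [0.0, 0.745, 0.667, 0.001]
contact_force: [-1.9, 0.9, 10.5]
gripper_width: 0.084
grasp_force: 64.5
```

Call:
servo_tool:
  motion: [-1,0,0,0.007,0,-1,0,0,0.014,0,-1,0,0,0.014,0]

```text
time: 14.78
tool_pos: [0.4912, 0.0775, 0.0905]
tool_rot: [0.0, 0.745, 0.667, 0.001]
contact_force: [-1.1, 1.1, 11.3]
gripper_width: 0.083
grasp_force: 64.6
```

Call:
servo_tool:
  motion: [-1,0,0,0,0.08,-1,0,0,0,0.16,-1,0,0,0,0.24,-1,0,0,0,0.32,-1,0,0,0,0.32]

```text
time: 15.4
tool_pos: [0.4916, 0.0775, 0.0904]
tool_rot: [0.001, 0.823, 0.568, 0.001]
contact_force: [-0.0, 0.7, 9.1]
gripper_width: 0.085
grasp_force: 64.3
```

```bash
python3 -c "
from h import *
delta([.4903,.0775,.0907],75.5);print(manip.state()['ft_torque'])"
```

```text
pos [0.4916 0.0775 0.0904] yaw 69.25 q [ 0.01 -0.12  2.03 -0.    1.23  0.37] shift [-0.003 -0.01  -0.003] turn -0.139 F [-0.   0.7  9.1] t 15.4 w 0.08450525401821886
[ 0.05711544 -0.11441036  0.01297584]
```

Call:
servo_tool:
  motion: [-1,0,0,0,0.18,-1,0,0,0,0.36,-1,0,0,0,0.54,-1,0,0,0,0.7,-1,0,0,0,0.8]

```text
time: 16.02
tool_pos: [0.4923, 0.0769, 0.0907]
tool_rot: [0.001, 0.959, 0.285, 0.002]
contact_force: [1.3, -1.7, 9.0]
gripper_width: 0.085
grasp_force: 64.2
```

Call:
servo_tool:
  motion: [-1,0,0,0,0.16,-1,0,0,0,0.32,-1,0,0,0,0.48,-1,0,0,0,0.64,-1,0,0,0,0.75]

```text
time: 16.65
tool_pos: [0.4925, 0.0761, 0.0909]
tool_rot: [0.002, 1.0, -0.006, 0.003]
contact_force: [2.5, -4.3, 8.2]
gripper_width: 0.084
grasp_force: 64.2
```

```bash
python3 -c "
from h import *
delta([.4903,.0775,.0907],-8);print(manip.state()['ft_torque'])"
```

```text
pos [0.4925 0.0761 0.0909] yaw -0.64 q [ 0.01 -0.12  2.03 -0.    1.23  1.59] shift [-0.019 -0.011  0.001] turn 0.164 F [ 2.5 -4.3  8.2] t 16.65 w 0.0835404602955147
[-0.72626396 -0.3726647   0.08554432]
```

Call:
servo_tool:
  motion: [-1,0,0,0,0.06,-1,0,0,0,0.12,-1,0,0,0,0.17,-1,0,0,0,0.17]

```text
time: 17.15
tool_pos: [0.4925, 0.076, 0.0908]
tool_rot: [0.002, 0.997, -0.071, 0.003]
contact_force: [1.7, -4.9, 9.1]
gripper_width: 0.081
grasp_force: 64.2
```

```bash
python3 -c "
from h import *
delta([.4903,.0775,.0907],-8);print(manip.state()['ft_torque'])"
```

```text
pos [0.4925 0.076  0.0908] yaw -8.13 q [ 0.01 -0.12  2.03 -0.    1.23  1.72] shift [-0.02  -0.01   0.001] turn -0.003 F [ 1.7 -4.9  9.1] t 17.15 w 0.08051908305470365
[-0.83755739 -0.39974133 -0.01728522]
```

Call:
servo_tool:
  motion: [-1,0,0,-0.008,0,-1,0,0,-0.016,0,-1,0,0,-0.022,0,-1,0,0,-0.022,0]

```text
time: 17.65
tool_pos: [0.4925, 0.076, 0.0934]
tool_rot: [0.002, 0.997, -0.071, 0.003]
contact_force: [2.7, -4.6, 8.0]
gripper_width: 0.087
grasp_force: 64.1
```

Call:
servo_tool:
  motion: [-1,0,0,-0.005,0,-1,0,0,-0.01,0,-1,0,0,-0.01,0]

```text
time: 18.02
tool_pos: [0.4925, 0.076, 0.0942]
tool_rot: [0.002, 0.997, -0.071, 0.003]
contact_force: [3.2, -5.4, 6.2]
gripper_width: 0.086
grasp_force: 63.9
```

Call:
servo_tool:
  motion: [-0.4,0,0,0,0,0,0,0,0,0,0,0,0,0,0,0.5,0,0,0,0]

```text
time: 18.52
tool_pos: [0.4899, 0.0776, 0.0923]
tool_rot: [-0.0, 0.997, -0.071, -0.001]
contact_force: [0.6, 0.2, 0.2]
gripper_width: 0.698
grasp_force: 0.0
```

Call:
servo_tool:
  motion: [0.5,0,0,-0.1,0,0.5,0,0,-0.4,0,0.5,0,0,-0.8,0,0.5,0,0,-0.9,0,0.5,0,0,-0.9,0]

```text
time: 19.15
tool_pos: [0.491, 0.0775, 0.2022]
tool_rot: [-0.0, 0.997, -0.071, 0.001]
contact_force: [-0.1, 0.6, 0.5]
gripper_width: 0.75
grasp_force: 0.0
```

```bash
python3 - <<'E'
from h import *
delta([.4903,.0775,.2])
img,d,p,T=cam('wrist'); save('wrist3.png',img); P=cloud(d,p,T)
S=P[(d>0)&(np.hypot(P[...,0]-.4905,P[...,1]-.0775)<.03)]
w=S[(S[:,2]>.1)&(S[:,2]<.125)]; f=S[(S[:,2]>.0865)&(S[:,2]<.096)]
u=np.linalg.svd(w[:,:2]-w[:,:2].mean(0),full_matrices=False)[2][0]
print('wing ang',np.degrees(np.arctan2(u[1],u[0])),'top z',np.percentile(w[:,2],[50,90]),'flange z',np.median(f[:,2]),len(f),cv2.minEnclosingCircle(w[:,:2].astype(np.float32)))
q=P[(d>0)&(abs(P[...,2]-.081)<.004)&(np.hypot(P[...,0]-.54,P[...,1]-.065)<.15)]
A=np.c_[q[:,:2],np.ones(len(q))]; s=np.linalg.lstsq(A,q[:,2],rcond=None)[0]; print(s)
E
```

```text
pos [0.491  0.0775 0.2022] yaw -8.13 q [ 0.01 -0.24  1.94  0.    1.44  1.72] shift [-0.006  0.001  0.018] turn None F [-0.1  0.6  0.5] t 19.15 w 0.7497971389852915
wing ang 171.67339808304436 top z [0.10704469 0.1079778 ] flange z 0.09076410531331641 1582 ((0.4916132390499115, 0.07693532109260559), 0.01820509321987629)
[ 0.00054119 -0.00092146  0.08043587]
```

View pics/wrist3.png

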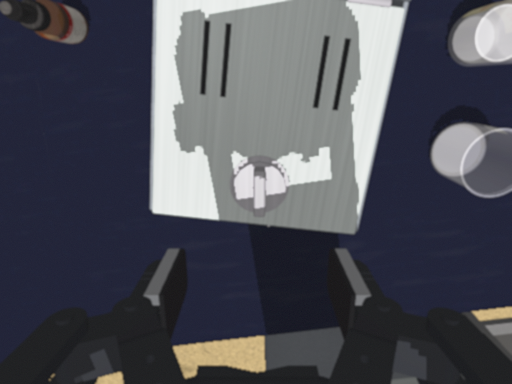

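The picture shows the stud at about (259,187) with its wing a quarter turn on, the hatch flat and the fingers clear. The flange has dropped 8.4 mm (locked rest is 8.5 mm).

```bash
python3 -c "
from plant import job_done
print(job_done())"
```

```text
the job is handed in; nothing more can be done
None
```

The hatch is shut and the stud is locked: it has turned to about 1.46 rad and rests about 8.4 mm in. The job was handed in at about 19 s with the robot touching nothing; no verdict came back.

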